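# Ring the bell and point out the customer's coffee

### The job

A customer's coffee is ready: push the plunger on top of the service bell right down with the fingertips and let it spring back, then point the customer to the takeaway cup with the red lid: bring the fingertips straight above the middle of its lid, a couple of centimetres clear of it, dwell there for at least two seconds, and finish the job still pointing at it. Touch no cup and none of the bar tools standing among them, lift nothing, and leave the bell standing where it is.

Things in the scene. Friction and masses are not known exactly. Their poses are not given: they have to be found in the camera images.
- bell_plunger (a joint): travel of the bell's plunger in m: 0 = up at rest, 0.005 = right down (it rings on the way down). A spring lifts it again; pushing it takes about 1 N to start and about 3.5 N at the bottom.
- bell_top (a point): top centre of the bell's plunger, a chromed round button 17 mm across that stands 14 mm proud of the gong; 63 mm above the counter when up; pushed straight down, best with the fingers closed, as it slips between open ones.
- bell: counter service bell: chromed domed gong 80 mm across on a black round foot 86 mm across, top of the dome 49 mm above the counter, 0.32 kg, loose on the counter. Origin: centre of its underside, z up. It stays where it is.
- red_cup_lid (a point): centre of the flat top of the red lid, 104 mm above the counter; the flat top is 72 mm across. The place to point at, from above.
- red_cup: the customer's drink: white paper takeaway cup with a press-fit red plastic lid: 83 mm across the lid's rim, 57 mm across the foot, 104 mm tall over all, about 0.23 kg, loose. Origin: centre of its underside, z up. Not to be touched.
- black_cup: white paper takeaway cup with a press-fit black plastic lid: 83 mm across the lid's rim, 57 mm across the foot, 104 mm tall over all, about 0.23 kg, loose. Origin: centre of its underside, z up. Not to be touched.
- white_cup: white paper takeaway cup with a press-fit white plastic lid and a brown kraft sleeve round its wall: 83 mm across the lid's rim, 57 mm across the foot, 104 mm tall over all, about 0.23 kg, loose. Origin: centre of its underside, z up. Not to be touched.
- blue_cup: white paper takeaway cup with a press-fit blue plastic lid: 83 mm across the lid's rim, 57 mm across the foot, 104 mm tall over all, about 0.23 kg, loose. Origin: centre of its underside, z up. Not to be touched.
- pitcher: open steel milk pitcher, 86 mm across and 100 mm tall, bar handle reaching 70 mm out along its +y, loose. Origin: centre of its underside. Not to be touched.
- tamper: coffee tamper standing on its 58 mm steel foot, dark wooden knob, 91 mm tall, loose. Origin: centre of its underside. Not to be touched.
- shaker: closed steel cocoa shaker, 71 mm across and 106 mm tall, dark lid, loose. Origin: centre of its underside. Not to be touched. All other equipment (card terminal, napkin box, saucers, cup stacks up to 0.21 m tall) is fixed and stands beyond x = 0.70 m, or beyond 0.6 m to either side.

How it is judged:
By the outcome, as a careful person would: the job done as asked, in the order asked, and still so for the second after the job is handed in, with the robot touching nothing.
It also fails if it takes over 38 s, if anything falls off the work surface, if the arm or the gripper's body presses on something with over 40 N, if the wrist force passes 120 N, or if a joint passes its speed limit or range.

### The arm

A 6-joint arm with a two-finger parallel gripper is mounted at the origin on the work surface. World frame = base frame: x ahead of the robot, y to its left, z up, the work surface at z = 0. Lengths are in mm, angles in rad, forces in N, time in s.
With the tool pointing down it reaches from about 275 to 725 mm from the base axis. Payload 5.6 kg.
Tool frame: the origin (TCP) lies midway between the tips of the shut fingers; the grasp point (between the pads) lies 19 mm behind it; z points along the fingers, y is the line along which they close (so a half turn about z gives the same grasp; the last joint's range is limited). The gripper opens to 85 mm and grips with 20 to 120 N. Pads are 22 mm wide; open, the fingers measure 114 mm over their backs; the gripper's body (76 mm by 85 mm) begins 54 mm behind the grasp point. The pads swing forward as they close: fully open they stand 13 mm farther back than shut.
Start: joints at [1.539, 0.255, 0.108, 0, -1.424, -0.285], TCP at [171.313, 522.633, 231.283] pointing down, gripper open.
Joint ranges: [-2.95, 2.95], [-1.21, 1.97], [-1.09, 1.5], [-2.87, 1.71], [-2.94, -0.07], [-3.05, 3.05]. Speed limits (rad/s): [2.57, 2.57, 3.14, 3.14, 3.14, 3.14].

### API

Orientations are given as a rotation vector (axis times angle).
In Python, from workcell import arm gives the robot as it stands. Calls block until the motion is done:
- arm.goto(position, orientation): joint-space move of the TCP to a pose.
- arm.servo_line(position, frame=None, velocity=150): straight line of the TCP; frame=None keeps the orientation; velocity is the mean speed in mm/s.
- arm.move_j(angles): joint-space move.
- arm.gripper_to(opening): opening from 0.0 (shut) to 1.0 (fully open); the grip force is fixed at half the most; returns when the fingers have stopped.
- arm.dwell(seconds).
- arm.solve_ik(position, orientation): joint angles nearest the present ones, or None.
- arm.sense(): the state.
- arm.get_image(name): name is "scene" or "top"; returns (picture, depth): 400x640x3 uint8, red, green, blue; 400x640 float32, mm along the optical axis (not along the pixel's ray), 0 where there is no reading.
- arm.camera_params(name): a dict with "fov_y" (degrees; the focal length in pixels is half the picture's height over the tangent of half this angle, whatever the lens; pixels are square), "cx", "cy" (the principal point, pixels), "xyz" and "attitude" of the camera in the world. Camera axes: x right, y down, z forward; pixel columns grow to the right and rows downward; lengths in mm; the calibration is good to about 2 mm. A picture is of the moment at which its call begins. camera_params takes no time and is no camera call.
A pose or a line that the arm cannot do raises arm.IKError and nothing moves.
- arm.job_done(): hands the job in; it is judged then, once.
The state is a dict: "time_s": time; "joint_positions": joint angles; "qd": joint speeds; "joint_efforts": joint torques, N m; "tcp_pos": TCP position; "tool_rot": TCP orientation; "wrist_force": force on the tool from outside, world axes, zero at the start; "ft_torque": the same for the moment, N m; "finger_gap": opening from 0.0 (shut) to 1.0 (fully open); "grip_force": force on a finger pad.
Only numpy, scipy, OpenCV 4.12 (cv2) and the standard library are available. Lean on these libraries where they do the work, as an engineer would, in place of code of your own. Each camera call takes 0.05 s, during which the arm holds its last target. There are 200 camera calls.

## Working session

There is one attempt and no reset: what is moved stays moved. The work goes in short steps, each a Python script; the robot and the scene stay as the last script left them, time stands still between calls to the robot, and variables do not carry over. Pictures are saved under pics/ and viewed, at most 10 in all, crops included, and the job is handed in when it is done.

```bash
mkdir -p pics; python3 - <<'E'
from workcell import arm
import cv2,numpy as np
for n in("scene","top"):
    im,d=arm.get_image(n); cv2.imwrite(f"pics/{n}0.png",im[:,:,::-1]); np.savez(f"{n}0.npz",im=im,d=d)
    print(n,arm.camera_params(n),d.shape,(d>0).mean())
s=arm.sense();print(s["time_s"],s["tcp_pos"],s["tool_rot"],s["wrist_force"])
E
```

```text
scene {'fov_y': 54.870039234936804, 'cx': 323.8377717074198, 'cy': 200.98867296828408, 'xyz': array([ 926.02104696, -556.06086509,  811.06912297]), 'attitude': array([-2.28987625, -0.72231591,  0.27835141])} (400, 640) 0.996
top {'fov_y': 52.15930225909764, 'cx': 314.30589441291767, 'cy': 200.46657075473644, 'xyz': array([ 390.71541493,   -1.30582186, 1121.91566891]), 'attitude': array([-2.14259882,  2.08511531, -0.17696017])} (400, 640) 0.99604296875
0.1 [171.14891403 522.2256758  230.50481725] [ 3.10060026e+00 -4.95289312e-01 -2.75111029e-04] [-0.93787385  0.1951504  -0.11332782]
```

View pics/scene0.png

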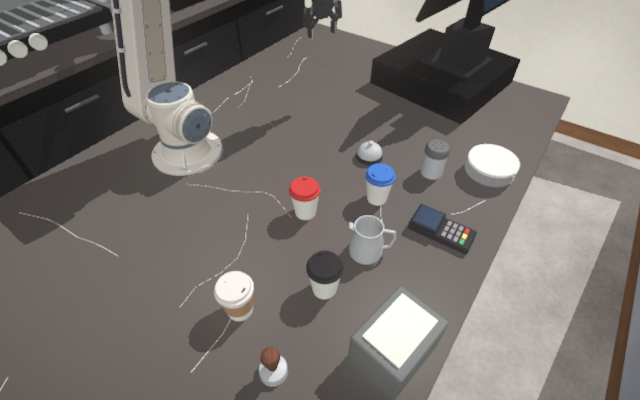

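View pics/top0.png

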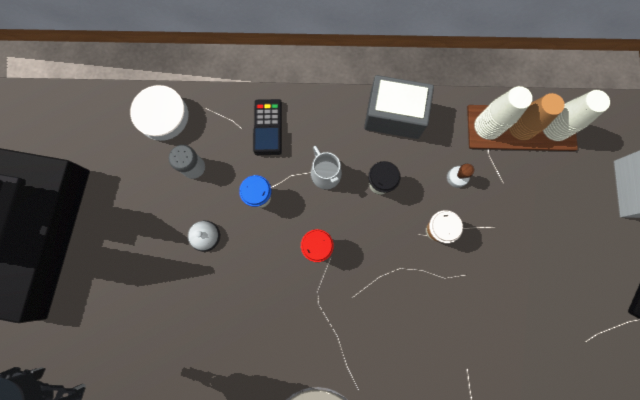

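The scene view shows the red lid at about (305,188) and the bell at (370,151). The top view shows them at (317,246) and (203,235). Next I'll zoom in on the bell and measure both.

```bash
cat >h.py <<'E'
import numpy as np,cv2
from workcell import arm
def cam(n):
    c=arm.camera_params(n); R=cv2.Rodrigues(np.array(c["attitude"]))[0]
    return c,R,200/np.tan(np.radians(c["fov_y"]/2)),np.array(c["xyz"])
def ray(n,u,v):
    c,R,f,o=cam(n); return o,R@np.array([(u-c["cx"])/f,(v-c["cy"])/f,1.])
def plane(n,u,v,z):
    o,d=ray(n,u,v); return o+d*(z-o[2])/d[2]
def tri(a,b):
    (o1,d1),(o2,d2)=ray("scene",*a),ray("top",*b)
    t=np.linalg.lstsq(np.c_[d1,-d2],o2-o1,rcond=None)[0]
    p,q=o1+t[0]*d1,o2+t[1]*d2; return (p+q)/2,np.linalg.norm(p-q)
def cloud(n,d):
    c,R,f,o=cam(n); v,u=np.mgrid[:400,:640]
    return np.stack([(u-c["cx"])/f,(v-c["cy"])/f,np.ones_like(u)],-1)*d[...,None]@R.T+o
E
python3 - <<'E'
from h import *
np.set_printoptions(precision=1,suppress=True)
cs=[]
for n,(u,v) in (("scene",(370,151)),("top",(203,235))):
    z=np.load(n+"0.npz"); im,d=z["im"],z["d"]; P=cloud(n,d)
    h=cv2.cvtColor(im,cv2.COLOR_RGB2HSV); m=((h[...,0]<8)|(h[...,0]>172))&(h[...,1]>170)&(h[...,2]>90)
    k,l,st,ce=cv2.connectedComponentsWithStats(m.astype(np.uint8)); i=1+st[1:,4].argmax(); m=l==i
    p=P[m]; q=p[p[:,2]>np.percentile(p[:,2],90)-6]
    print(n,"red",st[i],ce[i],"z pct",np.percentile(p[:,2],[5,50,95]),"flat bbox mid",(q.min(0)+q.max(0))/2,np.ptp(q,0))
    print("rim bbox plane100",plane(n,*ce[i],104)); cs.append(ce[i])
    w=P[v-30:v+30,u-30:u+30].reshape(-1,3); print("counter z",np.median(P[280:330,200:300,2])); 
    g=w[(w[:,2]>12)]; print("bell",len(g),(g.min(0)+g.max(0))/2,np.ptp(g,0),"top z",np.sort(g[:,2])[-8:], g[g[:,2]>54].mean(0),(g[:,2]>54).sum())
    cv2.imwrite(f"pics/{n}_bell.png",cv2.resize(im[v-25:v+25,u-25:u+25,::-1],(500,500),interpolation=cv2.INTER_CUBIC))
print("tri red",tri(*cs))
E
cd pics; python3 -c "
import cv2;cv2.imwrite('bell1.png',cv2.resize(cv2.hconcat([cv2.imread('scene_bell.png'),cv2.imread('top_bell.png')]),(800,400)))"
```

```text
scene red [296 196   2   2   3] [296.7 196.3] z pct [95.1 97.  97.2] flat bbox mid [476.1 -23.8  96. ] [2.9 1.6 2.3]
rim bbox plane100 [481.1 -29.6 104. ]
counter z 2.233456575311095
bell 897 [ 693.4 -102.7  411.6] [465.1 906.7 798.9] top z [811.1 811.1 811.1 811.1 811.1 811.1 811.1 811.1] [612.9 159.3 121.4] 493
top red [301 229  33  33 846] [316.8 245.3] z pct [ 91.8 102.4 105.9] flat bbox mid [448.6  12.4 610.5] [ 115.7   70.1 1022.7]
rim bbox plane100 [470.2  12.8 104. ]
counter z -1.0685632525403435
bell 685 [462.3 179.6 567. ] [ 143.2  361.9 1109.8] top z [  63.9 1121.9 1121.9 1121.9 1121.9 1121.9 1121.9 1121.9] [476.9 265.3 251.5] 39
tri red (array([465.2,   5.8,  67.2]), np.float64(21.65234274331985))
```

View pics/bell1.png

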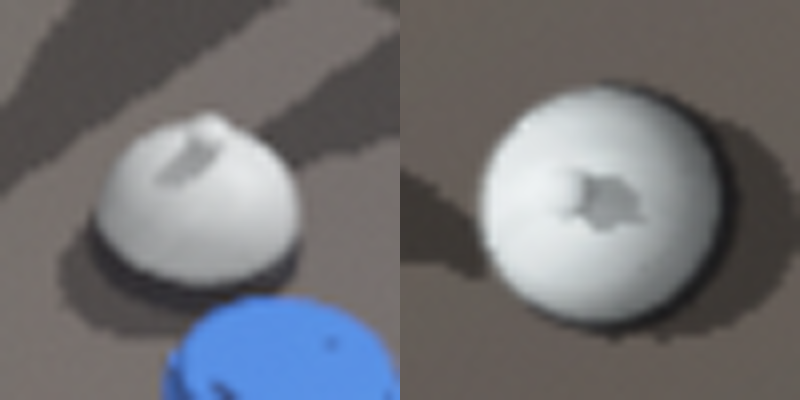

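The plunger's bright button shows at about (371,142) in the scene view and (199.9,233.7) in the top view. I'll triangulate it, and redo the red mask and the bell depth with invalid pixels removed.

```bash
python3 - <<'E'
from h import *
np.set_printoptions(precision=1,suppress=True)
print("plunger tri",tri((371,142),(199.9,233.7)),plane("scene",371,142,61),plane("top",199.9,233.7,63))
cs=[]
for n,(u,v),(a,b) in (("scene",(370,151),(305,188)),("top",(203,235),(317,246))):
    z=np.load(n+"0.npz"); im,d=z["im"],z["d"]; P=cloud(n,d)
    im=im.astype(int); m=(im[...,0]>90)&(im[...,0]>2.2*im[...,1])&(im[...,0]>2.2*im[...,2])
    k,l,st,ce=cv2.connectedComponentsWithStats(m.astype(np.uint8)); i=1+st[1:,4].argmax(); m=(l==i)
    mm=m&(d>0); p=P[mm]; q=p[(p[:,2]>99)&(p[:,2]<110)]
    print(n,"red",st[i],ce[i],"z",np.percentile(p[:,2],[5,50,95]),"flat med",np.median(q,0),"mid",(q.min(0)+q.max(0))/2,np.ptp(q,0)); cs.append(ce[i])
    ctr=st[i][:2]+st[i][2:4]/2-.5; print(" ctr",ctr,plane(n,*ctr,97))
    w=P[v-25:v+25,u-25:u+25][d[v-25:v+25,u-25:u+25]>0]
    g=w[(w[:,2]>15)&(w[:,2]<75)&(np.hypot(w[:,0]-500,w[:,1]-262)<60)] if n=="top" else w[(w[:,2]>15)&(w[:,2]<75)]
    print(" bell",len(g),(g.min(0)+g.max(0))/2,np.ptp(g,0),"topz",np.sort(g[:,2])[-6:],"hi",g[g[:,2]>54])
print("tri red",tri(*cs))
E
```

```text
plunger tri (array([497.8, 321.7,  62. ]), np.float64(6.489362388845044)) [499.2 325.8  61. ] [495.1 319.3  63. ]
scene red [289 177  31  24 580] [304.2 188.7] z [ 93.5 105.2 107.8] flat med [475.7   7.3 105.8] mid [474.4   9.2 104.4] [68.8 73.2 10.8]
 ctr [304.  188.5] [474.9   9.5  97. ]
 bell 392 [498.4 317.   40.9] [75.1 67.2 51.5] topz [64.7 64.9 65.  65.  65.  66.7] hi [[491.  326.8  64.5]
 [493.6 328.5  64.7]
 [495.8 331.1  64. ]
 [491.3 320.   65. ]
 [493.8 321.9  65. ]
 [495.2 326.2  62.8]
 [498.9 325.6  64.9]
 [501.5 327.4  65. ]
 [492.4 318.7  62.4]
 [499.9 317.3  66.7]
 [499.7 324.9  61.8]
 [502.2 326.9  61.6]
 [494.5 315.2  61.7]
 [496.9 317.3  61.4]
 [499.  320.   60.6]
 [501.8 321.4  61. ]
 [505.6 320.6  63.2]
 [487.7 315.7  54.3]
 [495.9 320.1  55.3]
 [502.  314.7  61.5]
 [502.1 321.5  57.1]
 [496.4 312.9  56.1]
 [505.7 315.9  54.4]]
top red [301 229  33  33 859] [316.8 245.2] z [ 91.4 102.4 105.8] flat med [470.8  12.2 103.1] mid [471.3  12.4 104.5] [70.2 70.1 10.9]
 ctr [317. 245.] [471.4  12.4  97. ]
 bell 337 [496.1 303.   39.6] [70.8 35.3 48.6] topz [59.5 60.4 61.9 62.5 63.5 63.9] hi [[502.1 319.4  63.5]
 [499.5 319.1  63.9]
 [500.2 318.5  57.1]
 [497.3 320.2  59.5]
 [497.4 317.6  59.5]
 [494.5 319.3  61.9]
 [494.9 318.   57.5]
 [491.8 318.9  62.5]
 [492.1 316.9  60.4]
 [489.6 320.1  57.9]]
tri red (array([471.7,  13.3,  91.2]), np.float64(1.1765653137808076))
```

```bash
python3 - <<'E'
from h import *
np.set_printoptions(precision=1,suppress=True)
print("gong ctr",plane("top",202.7,235.1,28),"plunger",plane("top",199.4,233.2,63),tri((370.5,141.5),(199.4,233.2)))
# gong silhouette ellipse in the top view: bright chrome blob
im=np.load("top0.npz")["im"][200:270,170:240]; g=im.min(2); m=(g>135).astype(np.uint8)
c=max(cv2.findContours(cv2.morphologyEx(m,cv2.MORPH_CLOSE,np.ones((9,9))),0,1)[0],key=cv2.contourArea)
e=cv2.minEnclosingCircle(c); print(e, plane("top",e[0][0]+170,e[0][1]+200,28))
arm.gripper_to(0.0)
s=arm.sense(); arm.goto([497,320,130],s["tool_rot"])
s=arm.sense(); print(s["time_s"],s["tcp_pos"],s["tool_rot"],s["wrist_force"],s["finger_gap"])
for n in("scene","top"):
    im,d=arm.get_image(n); np.savez(f"{n}1.npz",im=im,d=d)
    u,v=(360,130) if n=="scene" else (200,230)
    cv2.imwrite(f"pics/{n}_b1.png",cv2.resize(im[v-40:v+40,u-40:u+40,::-1],(400,400),interpolation=cv2.INTER_CUBIC))
cv2.imwrite('pics/b1.png',cv2.hconcat([cv2.imread('pics/scene_b1.png'),cv2.imread('pics/top_b1.png')]))
E
```

```text
gong ctr [495. 322.  28.] plunger [496.4 320.7  63. ] (array([497.6, 321.4,  64.5]), np.float64(3.4802885029505513))
((30.0, 34.5), 13.82941722869873) [496.4 329.4  28. ]
2.3417 [496.7 321.  130.5] [-3.1  0.5 -0. ] [-0.2  0.7 -0.1] 0.002418997201328077
```

View pics/b1.png

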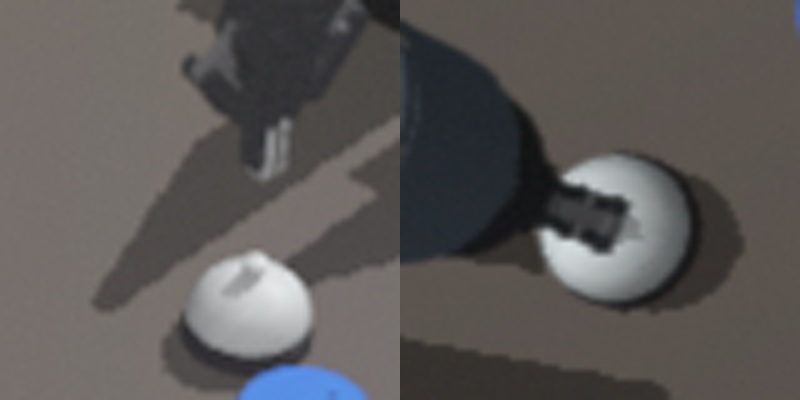

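In the scene crop the fingertips are at about (265,177) and the button at (257,255), which puts the tips above it. In the top crop the fingers end over the button. I'll check the tip offset through the scene camera, then press down in small steps while reading the wrist force.

```bash
python3 - <<'E'
from h import *
np.set_printoptions(precision=1,suppress=True)
print("tip in scene cam",plane("scene",320+265/5-.5,90+177/5-.5,130.5),"button",plane("scene",320+257/5-.5,90+255/5-.5,62))
x,y=497,321
arm.servo_line([x,y,70],velocity=100)
f0=arm.sense()["wrist_force"]
for z in np.arange(66,52.9,-1.):
    arm.servo_line([x,y,z],velocity=20)
    s=arm.sense(); f=s["wrist_force"]-f0; print(z,s["tcp_pos"],f)
    if np.linalg.norm(f)>6 : break
print(s["time_s"])
E
```

```text
tip in scene cam [500.9 318.6 130.5] button [495.7 331.1  62. ]
66.0 [497.  321.   66.1] [-0.5  0.6  0.2]
65.0 [497. 321.  65.] [-1.9 -0.5 -0.1]
64.0 [497.  321.   63.9] [-1.5  0.5  0. ]
63.0 [497.1 321.1  63.1] [-1.6 -0.9 -0. ]
62.0 [497.1 321.1  62.2] [-1.5  0.2  1.8]
61.0 [497.1 321.1  61.1] [-0.7 -0.2  2.3]
60.0 [497.1 321.1  60.1] [-1.  -0.1  2.9]
59.0 [497.1 321.1  59.1] [-1.4  0.1  2.2]
58.0 [497.1 321.1  58.1] [-1.1 -1.4  3.7]
57.0 [497.2 321.1  57.8] [-2.8 -0.6  8. ]
5.7917
```

The force profile is right: contact at 62–63, about 3.7 N at 58, then a hard stop. I'll lift straight up and go to the red cup.

```bash
python3 - <<'E'
from h import *
np.set_printoptions(precision=1,suppress=True)
arm.servo_line([497,321,75],velocity=40)
arm.servo_line([497,321,190],velocity=150)
r=arm.sense()["tool_rot"]
arm.servo_line([472,11,190],velocity=150)
im,d=arm.get_image("top"); np.savez("top2.npz",im=im,d=d)
im2,_=arm.get_image("scene")
arm.servo_line([472,11,150],velocity=80); arm.servo_line([472,11,127],velocity=40)
arm.dwell(.3)
s=arm.sense(); print(s["time_s"],s["tcp_pos"],s["tool_rot"],s["wrist_force"])
im3,_=arm.get_image("scene"); im4,_=arm.get_image("top")
C=lambda i,u,v:cv2.resize(i[v-40:v+40,u-40:u+40,::-1],(400,400),interpolation=cv2.INTER_CUBIC)
cv2.imwrite("pics/c3.png",cv2.hconcat([C(im3,305,170),C(im4,317,246)]))
cv2.imwrite("pics/c4.png",cv2.hconcat([C(im3,370,151),C(im4,203,235)]))
for i in(im3,):
    a=np.load("scene0.npz")["im"]; print("bell region diff scene",np.abs(a[135:165,350:390].astype(int)-i[135:165,350:390]).mean())
a=np.load("top0.npz")["im"]; print("top",np.abs(a[215:255,180:225].astype(int)-im4[215:255,180:225]).mean())
E
```

```text
11.3083 [472.1  11.  127.2] [-3.1  0.5 -0. ] [ 0.4 -0.2  0.9]
bell region diff scene 0.7111111111111111
top 72.25055555555555
```

View pics/c3.png

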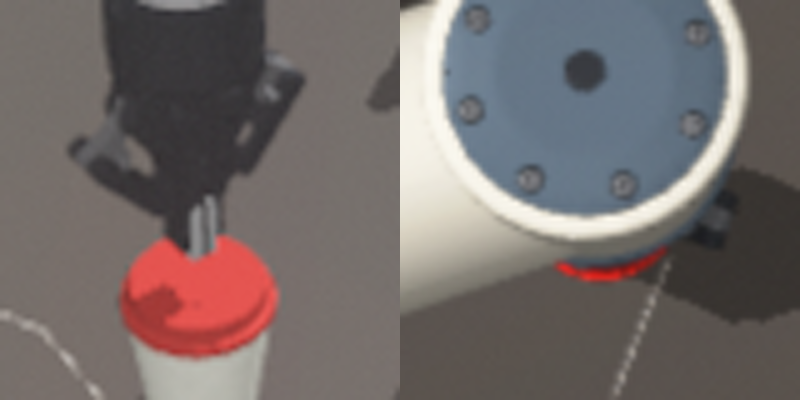

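View pics/c4.png

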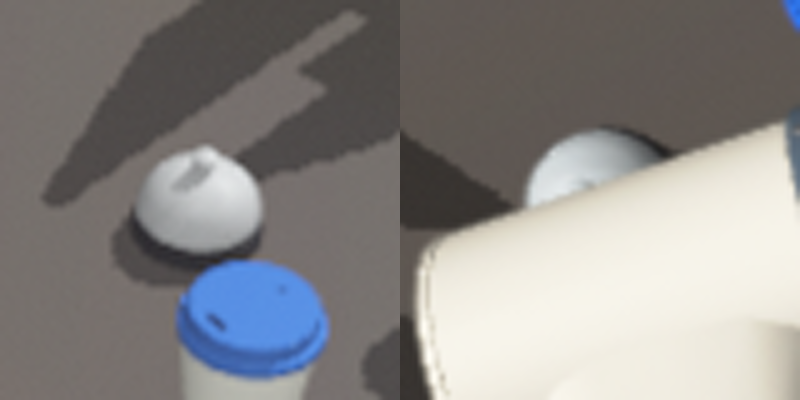

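The scene crop shows the tips at (202,255), hovering over the middle of the red lid without touching it. The bell looks unchanged, with its button up again at (203,155). I'll do one relative check, then dwell and hand in.

```bash
python3 - <<'E'
from h import *
t=plane("scene",304.9,180.5,127); print("tip",t,"vs lid",plane("scene",304,188.5,97))
if np.hypot(*(t[:2]-[474.9,9.5]))<15:
    arm.dwell(3.0); s=arm.sense(); print(s["time_s"],s["tcp_pos"]); print(arm.job_done())
E
```

```text
tip [478.12569867  10.51723135 127.        ] vs lid [474.86308101   9.50264518  97.        ]
14.4083 [472.0179158   11.02150597 127.00869874]
the job is handed in; nothing more can be done
None
```

The job is handed in at 14.4 s of the allowed 38 s: the bell was pushed right down to its stop and sprang back without moving, and the fingertips dwelt 3 s about 23 mm above the middle of the red lid and are still pointing there; no contact with any cup or tool showed in the pictures or the wrist force.

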